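# Get the low ink jar out from between two tall bottles

## Robot

A 6-joint arm with a two-finger parallel gripper is mounted at the origin on the work surface. World frame = base frame: x ahead of the robot, y to its left, z up, the work surface at z = 0. Lengths are in m, angles in rad, forces in N, time in s.
With the tool pointing down it reaches from about 0.375 to 0.925 m from the base axis. Payload 5.7 kg.
Tool frame: the origin (TCP) lies midway between the tips of the shut fingers; the grasp point (between the pads) lies 19 mm behind it; z points along the fingers, y is the line along which they close (so a half turn about z gives the same grasp; the last joint's range is limited). The gripper opens to 88 mm and grips with 3 to 60 N. Pads are 20 mm wide; open, the fingers measure 115 mm over their backs; the gripper's body (75 mm by 178 mm) begins 61 mm behind the grasp point.
Start: joints at [-1.368, 0.359, 1.51, -0, 1.272, -0.115], TCP at [0.187, -0.57, 0.223] pointing down, gripper open.
Joint ranges: [-2.97, 2.97], [-1.01, 2.36], [0.21, 2.38], [-0.96, 4.11], [0.2, 2.71], [-2.98, 2.98]. Speed limits (rad/s): [2.39, 2.39, 3.14, 3.14, 3.14, 3.14].

## Interface

Orientations are given as a unit quaternion [x, y, z, w].
In Python, from bench import move_ptp, servo_line, goto_joints, move_gripper, sleep, inverse_kinematics, capture, PlanningError, close_job, spot_in, silhouettes, current_clock, current_joint_pos, current_qvel, current_joint_torque, current_position, current_orientation, current_force, current_torque, current_finger_gap, current_grip_force gives the robot as it stands. Calls block until the motion is done:
- move_ptp(position, orientation): joint-space move of the TCP to a pose.
- servo_line(position, orientation=None, rate=0.15, contact_N=None): straight line of the TCP; orientation=None keeps the orientation; rate is the mean speed in m/s. With contact_N (N) it stops when the force on the tool has changed by that much, and returns True; else False.
- goto_joints(angles): joint-space move.
- move_gripper(opening): finger opening in m; the grip force is fixed at half the most; returns when the fingers have stopped.
- sleep(seconds).
- inverse_kinematics(position, orientation): joint angles nearest the present ones, or None.
- capture(name): name is "side" or "top"; returns a dict with "image" (384x512x3 uint8, blue, green, red), "range_z" (384x512 float32, m along the optical axis (not along the pixel's ray), 0 where there is no reading), "intrinsics" (3x3 intrinsics, pixels), "R" (3x3) and "t" (3): a world point X has camera coordinates R X + t. Camera axes: x right, y down, z forward; pixel columns grow to the right and rows downward; lengths in m; the calibration is good to about 2 mm. A picture is of the moment at which its call begins.
A pose or a line that the arm cannot do raises PlanningError and nothing moves.
- close_job(): hands the job in; it is judged then, once.
Trained networks look in the newest picture that a camera, given by its name, has taken for a name from the list of things; names that differ only in an ending like _2 or _b are one class to them, and where a whole thing is asked for, a point or a joint stands for the part that bears it (a point fixed in the world has none). Each returns a list of dicts, best first, with "conf" (0 to 1); they miss things now and then, are a little off and sometimes report something else, mostly with a low value. They report only what shows in the picture. A call takes as long as a camera call. They do not tell look-alikes from the thing itself.
- spot_in(camera, query): "xy" ([column, row] in pixels, amid what is visible of it).
- silhouettes(camera, query): "region" (384x512 bool, what is visible of it) and "xy" ([column, row] in pixels, amid what is visible of it).
Readings, each from a call of its own:
- current_clock(): time.
- current_joint_pos(): joint angles.
- current_qvel(): joint speeds.
- current_joint_torque(): joint torques, N m.
- current_position(): TCP position.
- current_orientation(): TCP orientation.
- current_force(): force on the tool from outside, world axes, zero at the start.
- current_torque(): the same for the moment, N m.
- current_finger_gap(): finger opening in m.
- current_grip_force(): force on a finger pad.
Only numpy, scipy, OpenCV 4.12 (cv2) and the standard library are available. Lean on these libraries where they do the work, as an engineer would, in place of code of your own. Each camera call takes 0.05 s, during which the arm holds its last target. There are 200 camera calls.

## Task

Take the low ink jar from between the two tall ink bottles and stand it on the middle of the cork coaster, ready for use: first stand both tall bottles on the flat metal side tray, then move the jar, and then put each tall bottle back in the place in the white rack where it stood at the start. Set everything down upright, do not drop or tip anything, and leave the steel cup and the eraser where they are.

Things in the scene. Friction and masses are not known exactly. Their poses are not given: they have to be found in the camera images.
- round_bottle_mid (a point): Middle (half-way up, on the axis) of the tall ROUND ink bottle: dark body 50 mm in diameter, straight-sided to 70 mm, sloping shoulder, slate-grey ribbed cap 34 mm in diameter, 100 mm tall overall, about 0.18 kg, loose. The point is 50 mm above its underside (grip the body at this height or up to 10 mm higher); its z axis points up. It stands in one of the two outer places of the rack.
- square_bottle_mid (a point): Middle (half-way up, on the axis) of the tall SQUARE ink bottle: dark body 46 by 46 mm and 70 mm high, round slate-grey ribbed cap 34 mm in diameter, 100 mm tall overall, about 0.2 kg, loose. The point is 50 mm above its underside (grip the body at this height or up to 10 mm higher); x and y axes square to its faces, z up. It stands in the other outer place of the rack.
- jar_mid (a point): Middle (half-way up, on the axis) of the low round ink jar: dark body 48 mm in diameter and 33 mm high, slate-grey ribbed cap 43 mm in diameter, 48 mm tall overall, about 0.1 kg, loose. The point is 24 mm above its underside; z up. It stands in the middle place of the rack with only about 7 mm to the tall bottle on either side.
- rack: Fixed white rack, outside 94 mm (its x) by 204 mm (its y), a flat plate 4 mm thick without lips along its long sides, and at each end (y = +-100 mm) a cheek 4 mm thick whose top is 20 mm above the table. The bottles and the jar stand on the plate, 4 mm above the table. Origin: centre of its underside, on the table. Three places in a row along its y axis, at about y = -56, 0 and +56 mm, marked by grey discs 40 mm in diameter; there are no walls between the places.
- side_tray: Fixed flat metal tray without a lip, 180 mm (its x) by 120 mm (its y), 4 mm thick, standing on the table on one side of the rack (left or right). Origin: centre of its underside, so its top is 4 mm above the origin.
- coaster: Fixed round cork coaster, 90 mm in diameter, 5 mm thick, on the other side of the rack. Origin: centre of its underside, so its top is 5 mm above the origin.
- cup: Steel cup, loose, about 60 mm in diameter at the rim and 75 mm tall, standing beyond the rack, its axis about 120 to 130 mm from the row of places. Origin: centre of its underside. To be left alone.
- eraser: White eraser, loose, 22 by 48 mm and 13 mm high, lying about 85 mm from the coaster's centre on the robot's side. Origin: centre of its underside. To be left alone.
Things that resemble listed ones, but are neither listed nor needed, are in the scene too. What is shaped like the part that bears square_bottle_mid but yellow is not meant. What is shaped like the part that bears jar_mid but green is not meant.

How it is judged:
By the outcome, as a careful person would: the job done as asked, in the order asked, and still so for the second after the job is handed in, with the robot touching nothing.
It also fails if it takes over 120 s, if anything falls off the work surface, if the arm or the gripper's body presses on something with over 40 N, if the wrist force passes 120 N, or if a joint passes its speed limit or range.

## Working session

There is one attempt and no reset: what is moved stays moved. The work goes in short steps, each a Python script; the robot and the scene stay as the last script left them, time stands still between calls to the robot, and variables do not carry over. Pictures are saved under pics/ and viewed, at most 14 in all, crops included, and the job is handed in when it is done.

```bash
mkdir -p pics
cat > h.py <<'E'
import numpy as np, cv2
from bench import *
def cloud(c):
    K=c["intrinsics"];z=c["range_z"];v,u=np.mgrid[:384,:512]
    P=np.stack([(u-K[0,2])*z/K[0,0],(v-K[1,2])*z/K[1,1],z],-1)
    W=(P-c["t"])@c["R"]; W[z<=0]=np.nan
    return W
E
python3 - <<'E'
from h import *
for n in ("top","side"):
    c=capture(n);cv2.imwrite(f"pics/{n}0.png",c["image"]);W=cloud(c)
    print(n,"cam",(-c["R"].T@c["t"]).round(3))
    for q in ["round_bottle_mid","square_bottle_mid","jar_mid","rack","side_tray","coaster","cup","eraser"]:
        for s in silhouettes(n,q)[:3]:
            p=W[s["region"]];p=p[~np.isnan(p[:,0])]
            if len(p)<5: print(q,s["conf"],s["xy"],len(p));continue
            zt=np.percentile(p[:,2],98);t=p[p[:,2]>zt-.006]
            r=cv2.minAreaRect((t[:,:2]*1000).astype(np.float32))
            print(q,round(s["conf"],2),np.round(s["xy"]),len(p),"ztop %.3f"%zt,"rect",np.round(r[0],1),np.round(r[1],1),round(r[2],1))
E
```

```text
top cam [0.526 0.009 1.07 ]
round_bottle_mid 0.82 [268. 189.] 298 ztop 0.105 rect [631.4 -15.1] [31.3 32.9] 21.0
square_bottle_mid 0.79 [200. 262.] 424 ztop 0.101 rect [433.7 162.1] [31.7 31.5] 73.6
square_bottle_mid 0.75 [228. 201.] 335 ztop 0.105 rect [598.2  92.2] [31.2 31. ] 46.6
square_bottle_mid 0.71 [174. 170.] 379 ztop 0.102 rect [682.  233.2] [30.3 30.8] 75.2
jar_mid 0.76 [241. 246.] 259 ztop 0.050 rect [476.   50.3] [40.  41.2] 53.0
jar_mid 0.66 [246. 199.] 238 ztop 0.054 rect [610.2  39.3] [39.7 39.2] 34.7
rack 0.9 [249. 206.] 1381 ztop 0.019 rect [612.7  39.3] [ 84.4 202.2] 16.4
side_tray 0.68 [156. 229.] 2724 ztop 0.007 rect [517.1 301.3] [179.8 120.5] 4.5
side_tray 0.2 [364. 241.] 133 ztop 0.015 rect [ 493.  -294.1] [47.  21.4] 80.0
coaster 0.91 [366. 213.] 805 ztop 0.008 rect [ 578.7 -311.5] [85.2 88.5] 1.4
cup 0.98 [238. 153.] 419 ztop 0.076 rect [736.8  66.7] [58.2 56.5] 1.9
eraser 0.6 [364. 240.] 137 ztop 0.015 rect [ 493.  -294.1] [47.  21.4] 80.0
side cam [ 0.436 -0.536  0.731]
round_bottle_mid 0.67 [268. 197.] 642 ztop 0.104 rect [627.5 -20.5] [32.1 31.4] 10.0
sq
[... 312 characters left out ...]
] [39. 38.] 13.3
jar_mid 0.72 [250. 185.] 303 ztop 0.053 rect [604.   25.6] [64.  36.2] 71.8
jar_mid 0.72 [249. 327.] 268 ztop 0.015 rect [ 490.2 -297.2] [47.7 21.6] 79.2
rack 0.79 [251. 206.] 991 ztop 0.019 rect [610.4  35.1] [ 89.7 204.6] 16.2
rack 0.37 [242. 168.] 653 ztop 0.103 rect [596.8  89.1] [32.4 33.1] 74.6
side_tray 0.83 [201. 137.] 1534 ztop 0.006 rect [515.9 264.5] [182.1 204.4] 4.9
coaster 0.81 [293. 322.] 1471 ztop 0.007 rect [ 576.3 -314.8] [87.3 86.4] 70.9
coaster 0.29 [267. 198.] 608 ztop 0.104 rect [627.6 -21.2] [30.5 30.2] 24.6
cup 0.71 [298. 164.] 600 ztop 0.075 rect [733.   63.7] [58.3 58.4] 8.2
eraser 0.6 [247. 327.] 261 ztop 0.015 rect [ 490.2 -297.4] [47.2 21.6] 79.2
```

View pics/top0.png

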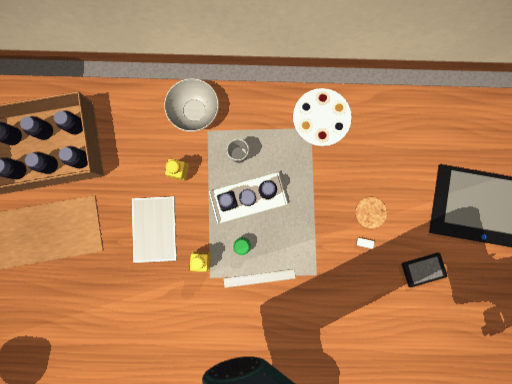

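View pics/side0.png

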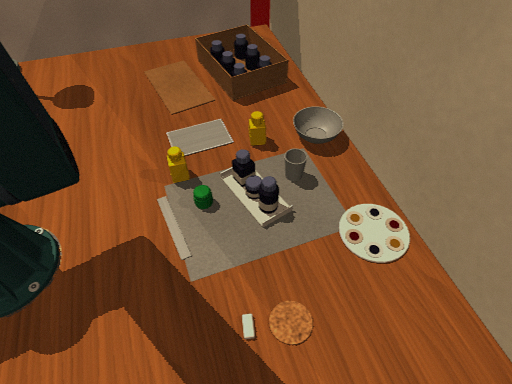

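The top view shows the rack at about (249,197). The square bottle is its left place (228,201), the jar is in the middle (247,198) and the round bottle is on the right (268,188). The tray is at (154,229), the coaster at (371,212), and the yellow and green look-alikes stand apart from these. The side view agrees, and the two cameras differ by about 4 mm, so I'll average them. Next I'll check the square bottle's yaw close up.

Run:
```python
from h import *
a=cv2.imread("pics/top0.png")[165:230,200:300];b=cv2.imread("pics/side0.png")[140:225,215:300]
a=cv2.resize(a,(600,390),interpolation=cv2.INTER_CUBIC)[:, :390*600//390]
b=cv2.resize(b,(390,390),interpolation=cv2.INTER_CUBIC)
o=np.clip(np.hstack([a[:,:400],b]).astype(float)*1.6,0,255);cv2.imwrite("pics/crop.png",o)
for n in ("top","side"):
    c=capture(n);W=cloud(c)
    # body points of the square bottle, z 20..72
    m=(abs(W[...,0]-.597)<.05)&(abs(W[...,1]-.09)<.045)&(W[...,2]>.015)&(W[...,2]<.080)
    p=W[m];p=p[np.hypot(p[:,0]-.597,p[:,1]-.09)<.045]
    hi=p[p[:,2]>.062];print(n,len(p),len(hi))
    if len(hi)>5:print(cv2.minAreaRect((hi[:,:2]*1000).astype(np.float32)))
    if n=="side":
        lo=p[(p[:,2]>.02)&(p[:,2]<.066)]*1000;print(lo[::max(1,len(lo)//25)].round(0).tolist())
    t=silhouettes(n,"side_tray")[0]["region"];p=W[t];p=p[abs(p[:,2]-.004)<.006];p=p[(p[:,1]>.2)]
    print("tray",cv2.minAreaRect((p[:,:2]*1000).astype(np.float32)),len(p))
```

```text
top 246 151
((598.0023803710938, 92.35255432128906), (45.81370162963867, 45.70139694213867), 18.38133430480957)
tray ((516.8902587890625, 301.93603515625), (180.45152282714844, 121.72633361816406), 4.099026203155518) 2679
side 433 170
((595.0213623046875, 90.02445220947266), (46.52671432495117, 48.778629302978516), 18.830135345458984)
[[569.0, 97.0, 63.0], [620.0, 76.0, 61.0], [623.0, 76.0, 56.0], [613.0, 72.0, 59.0], [577.0, 77.0, 62.0], [566.0, 104.0, 35.0], [599.0, 68.0, 60.0], [569.0, 93.0, 41.0], [595.0, 66.0, 60.0], [625.0, 75.0, 41.0], [584.0, 63.0, 63.0], [613.0, 71.0, 44.0], [576.0, 76.0, 49.0], [601.0, 69.0, 47.0], [569.0, 96.0, 26.0], [589.0, 63.0, 53.0], [618.0, 72.0, 34.0], [581.0, 65.0, 50.0], [610.0, 71.0, 34.0], [578.0, 74.0, 38.0], [602.0, 55.0, 50.0], [579.0, 69.0, 39.0], [601.0, 49.0, 52.0], [582.0, 62.0, 42.0], [606.0, 47.0, 49.0], [592.0, 47.0, 50.0], [580.0, 65.0, 27.0]]
tray ((515.2928466796875, 298.2031555175781), (180.84906005859375, 125.12205505371094), 4.257064342498779) 1465[ WARN:0@0.461] global loadsave.cpp:1063 imwrite_ Unsupported depth image for selected encoder is fallbacked to CV_8U.
```

View pics/crop.png

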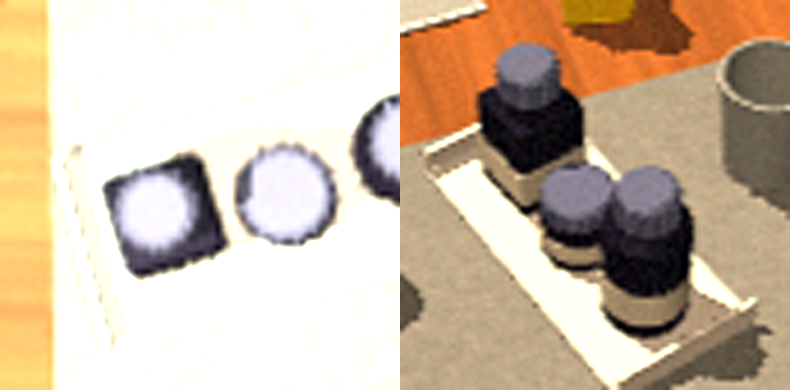

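The square bottle's yaw is about 18.5° and the rack's is about 17°. I'll do the square bottle first, gripping across the row.

```bash
cat >> h.py <<'E'
from scipy.spatial.transform import Rotation as Rn
ZB=0.004+0.055-0.019   # TCP height gripping a tall bottle on rack or tray
HI=0.20
SQ=(.5965,.0905,18.5); RO=(.6295,-.0178,17.0); JA=(.610,.037,17.0)
T_SQ=(.564,.3035,18.5); T_RO=(.468,.2965,17.0); CO=(.5775,-.313,17.0)
def ori(deg):
    a=np.radians(deg);qs=[]
    for b in (a,a+np.pi):
        M=np.array([[-np.sin(b),np.cos(b),0],[np.cos(b),np.sin(b),0],[0,0,-1]]).T
        qs.append(Rn.from_matrix(M).as_quat())
    c=Rn.from_quat(current_orientation())   # the nearer of the two half turns
    return min(qs,key=lambda q:(Rn.from_quat(q)*c.inv()).magnitude())
def st(s): print(s,"t=%.1f"%current_clock(),np.round(current_position(),4),"gap %.4f"%current_finger_gap(),"grip %.1f"%current_grip_force(),"F",np.round(current_force(),1))
def pick(p,z,op=.082):
    move_ptp([p[0],p[1],HI],ori(p[2])); move_gripper(op)
    servo_line([p[0],p[1],z+.02],rate=.12); servo_line([p[0],p[1],z],rate=.05)
    move_gripper(0.0); st("gripped")
    servo_line([p[0],p[1],z+.03],rate=.05); servo_line([p[0],p[1],HI],rate=.12); st("lifted")
def place(p,z,op=.075):
    servo_line([p[0],p[1],HI],ori(p[2]),rate=.2)
    servo_line([p[0],p[1],z+.015],rate=.12); sleep(.2)
    hit=servo_line([p[0],p[1],z-.002],rate=.02,contact_N=4); st(f"down hit={hit}")
    move_gripper(op); sleep(.2)
    servo_line([p[0],p[1],z+.03],rate=.05); servo_line([p[0],p[1],HI],rate=.15); st("released")
E
python3 - <<'E'
from h import *
for p in (SQ,T_SQ,RO,T_RO,JA,CO):
    j=inverse_kinematics([p[0],p[1],ZB-.02],ori(p[2]));print(None if j is None else np.round(j,2))
pick(SQ,ZB); place(T_SQ,ZB)
c=capture("side");cv2.imwrite("pics/s1.png",c["image"])
E
```

```text
[ 0.04  0.6   1.68 -0.    0.86  2.85]
None
[-0.14  0.63  1.62 -0.    0.89 -0.43]
[ 0.44  0.55  1.8  -0.    0.79  0.14]
[-0.05  0.61  1.67 -0.    0.87 -0.35]
[-0.6   0.66  1.56 -0.    0.93 -0.9 ]
gripped t=6.7 [0.5966 0.0905 0.0401] gap 0.0459 grip 30.0 F [0.2 0.  0.6]
lifted t=8.7 [0.5958 0.0904 0.1991] gap 0.0458 grip 30.0 F [ 0.4 -0.2 -2.6]Traceback (most recent call last):
  File "<stdin>", line 4, in <module>
  File "h.py", line 27, in place
    servo_line([p[0],p[1],HI],ori(p[2]),rate=.2)
    ~~~~~~~~~~^^^^^^^^^^^^^^^^^^^^^^^^^^^^^^^^^^
bench.PlanningError: the arm cannot follow that straight line within its joint ranges
```

The square bottle's yaw picked the half turn near the q6 limit. I'll set the bottle back down, regrip with the other half turn, and fix that choice in the helper.

```bash
python3 - <<'E'
from h import *
p=SQ; servo_line([p[0],p[1],ZB+.015],rate=.12); sleep(.2)
print(servo_line([p[0],p[1],ZB-.002],rate=.02,contact_N=4)); st("down")
move_gripper(.082); servo_line([p[0],p[1],HI],rate=.12)
E
python3 - <<'E'
s=open('h.py').read()
a=s.index("    c=Rn.from_quat(current_orientation())");b=s.index("def st(")
s=s[:a]+"    return qs[HALF]\nHALF=0\n"+s[b:]
open('h.py','w').write(s)
E
python3 - <<'E'
import h; from h import *
for h.HALF in (0,1):
    J=[inverse_kinematics([p[0],p[1],ZB-.02],ori(p[2])) for p in (SQ,T_SQ,RO,T_RO,JA,CO)]
    print(h.HALF,[None if j is None else round(j[5],2) for j in J])
E
```

```text
True
down t=10.9 [0.5963 0.0905 0.0401] gap 0.0457 grip 30.0 F [-0.2  0.4  4.6]
0 [np.float64(-0.29), np.float64(0.06), np.float64(-0.43), np.float64(0.14), np.float64(-0.35), np.float64(-0.9)]
1 [np.float64(2.85), None, np.float64(2.71), None, np.float64(2.79), np.float64(2.24)]
```

HALF=0 works everywhere.

Run:
```python
from h import *
pick(SQ,ZB); place(T_SQ,ZB)
c=capture("side");cv2.imwrite("pics/s1.png",c["image"])
```

```text
gripped t=18.6 [0.5965 0.0905 0.0401] gap 0.0459 grip 30.0 F [-0.1  0.3  0.8]
lifted t=20.5 [0.5958 0.0905 0.1991] gap 0.0458 grip 30.0 F [ 0.2 -0.6 -2.3]
down hit=True t=24.0 [0.5637 0.3034 0.0401] gap 0.0461 grip 30.0 F [-0.8 -0.4  3.6]
released t=26.6 [0.5633 0.3032 0.1989] gap 0.0750 grip 0.0 F [ 0.2  0.3 -0.1]
```

View pics/s1.png

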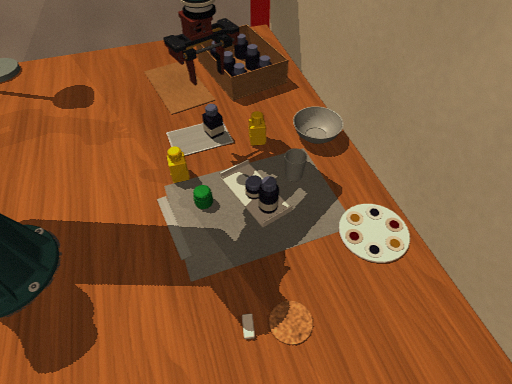

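The square bottle stands upright on the tray at (212,122), and the jar (254,188) and round bottle (268,196) haven't moved. Next is the round bottle, followed by a fresh jar measurement.

Run:
```python
from h import *
pick(RO,ZB); place(T_RO,ZB)
for n in ("top","side"):
    c=capture(n);cv2.imwrite(f"pics/{n}2.png",c["image"]);W=cloud(c)
    for name,(x,y),z0,z1 in (("jar",(.61,.037),.046,.06),("sq",T_SQ[:2],.095,.115),("ro",T_RO[:2],.095,.115)):
        p=W[(np.hypot(W[...,0]-x,W[...,1]-y)<.035)&(W[...,2]>z0)&(W[...,2]<z1)]*1000
        if len(p)>5: print(n,name,len(p),np.round(cv2.minAreaRect(p[:,:2].astype(np.float32))[:2],1).tolist(),p[:,2].mean().round(1))
```

```text
gripped t=30.8 [ 0.6297 -0.0178  0.0402] gap 0.0493 grip 30.0 F [0.6 0.5 1.4]
lifted t=32.8 [ 0.6288 -0.0177  0.199 ] gap 0.0495 grip 30.0 F [ 0.1 -0.4 -2.4]
down hit=True t=36.9 [0.4678 0.2964 0.0401] gap 0.0499 grip 30.0 F [-1.  -0.3  5.1]
released t=39.5 [0.4673 0.2962 0.1991] gap 0.0751 grip 0.0 F [-0.7 -0.2 -0.4]
top jar 192 [[610.4, 37.1], [41.4, 40.8]] 50.6
top sq 148 [[564.5, 304.7], [34.0, 33.8]] 101.7
top ro 149 [[469.4, 297.7], [33.2, 32.8]] 101.7
side jar 175 [[607.1, 34.7], [41.4, 41.4]] 50.2
side sq 83 [[562.2, 299.1], [33.7, 29.6]] 101.1
side ro 89 [[468.1, 293.6], [33.6, 30.9]] 101.1
```

View pics/side2.png

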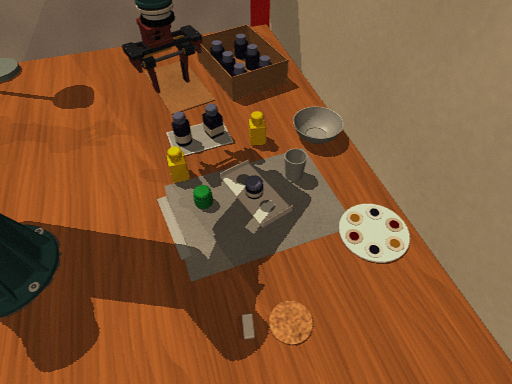

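Both bottles stand on the tray, at (181,129) and (212,121), and the jar (254,187) is free. I'll move it now.

Run:
```python
from h import *
pick((.609,.0363,17.0),.011); place(CO,.012,.066)
for n in ("top","side"):
    c=capture(n);cv2.imwrite(f"pics/{n}3.png",c["image"]);W=cloud(c)
    p=W[(np.hypot(W[...,0]-CO[0],W[...,1]-CO[1])<.035)&(W[...,2]>.046)&(W[...,2]<.06)]*1000
    print(n,len(p),np.round(cv2.minAreaRect(p[:,:2].astype(np.float32))[:2],1).tolist())
    p=W[(np.hypot(W[...,0]-CO[0],W[...,1]-CO[1])<.06)&(W[...,2]>.0025)&(W[...,2]<.01)]*1000
    s=silhouettes(n,"coaster")
    if s: p=W[s[0]["region"]]*1000;p=p[p[:,2]<15];print("coaster",np.round(cv2.minEnclosingCircle(p[:,:2].astype(np.float32))[0],1),len(p))
```

```text
gripped t=43.8 [0.6091 0.0363 0.0112] gap 0.0476 grip 30.0 F [1.  0.2 0.5]
lifted t=46.1 [0.6084 0.0363 0.1991] gap 0.0473 grip 30.0 F [ 0.   0.9 -0.2]
down hit=True t=50.5 [ 0.5773 -0.3128  0.0121] gap 0.0479 grip 30.0 F [ 0.1 -0.6  4. ]
released t=53.1 [ 0.5769 -0.3126  0.1989] gap 0.0662 grip 0.0 F [-0.6  0.5 -0.1]
top 199 [[578.4, -309.9], [40.8, 41.4]]
coaster [ 575.6 -312.4] 460
side 388 [[576.7, -313.2], [43.7, 42.5]]
coaster [ 576.4 -312.8] 960
```

View pics/top3.png

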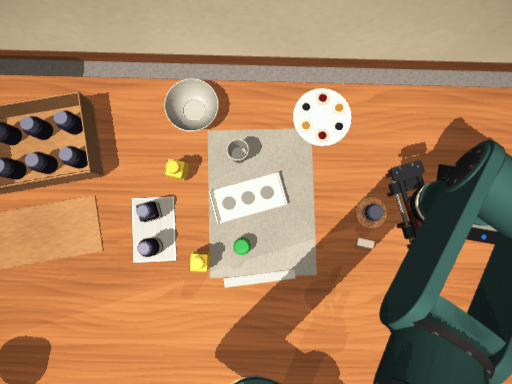

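The jar is centred on the coaster (372,212), and the cup and eraser haven't moved. Now I'll put both bottles back.

Run:
```python
from h import *
pick(T_RO,ZB); place(RO,ZB); pick(T_SQ,ZB); place(SQ,ZB)
servo_line([.5,.25,.25],rate=.2)
for n in ("top","side"):
    c=capture(n);cv2.imwrite(f"pics/{n}4.png",c["image"]);W=cloud(c)
    for name,(x,y,_) in (("sq",SQ),("ro",RO)):
        p=W[(np.hypot(W[...,0]-x,W[...,1]-y)<.035)&(W[...,2]>.098)&(W[...,2]<.115)]*1000
        if len(p)>5: print(n,name,len(p),np.round(cv2.minAreaRect(p[:,:2].astype(np.float32))[:2],1).tolist(),p[:,2].mean().round(1))
st("end")
```

```text
gripped t=58.5 [0.468  0.2965 0.0401] gap 0.0495 grip 30.0 F [-0.6  1.   1.4]
lifted t=60.5 [0.4674 0.2962 0.1992] gap 0.0495 grip 30.0 F [-0.7 -0.  -2.3]
down hit=True t=64.6 [ 0.6292 -0.0178  0.0401] gap 0.0497 grip 30.0 F [-0.7 -0.1  4.2]
released t=67.2 [ 0.6287 -0.0177  0.199 ] gap 0.0749 grip 0.0 F [ 0.4 -0.   0.2]
gripped t=71.3 [0.564  0.3035 0.0401] gap 0.0457 grip 30.0 F [-0.5 -0.7  0.9]
lifted t=73.3 [0.5634 0.3032 0.199 ] gap 0.0461 grip 30.0 F [ 0.3  0.1 -3. ]
down hit=True t=76.8 [0.5962 0.0905 0.0401] gap 0.0459 grip 30.0 F [-0.6  0.3  4.7]
released t=79.4 [0.5957 0.0905 0.199 ] gap 0.0750 grip 0.0 F [-0.4 -0.6 -0.4]
top sq 136 [[596.9, 92.5], [31.8, 32.6]] 102.4
top ro 134 [[630.9, -16.8], [34.0, 31.1]] 102.6
side sq 104 [[594.6, 88.6], [33.3, 32.7]] 102.0
side ro 128 [[628.1, -18.8], [32.4, 32.4]] 101.9
end t=80.7 [0.5003 0.2491 0.2495] gap 0.0751 grip 0.0 F [-0.8  0.1  0.9]
```

View pics/side4.png

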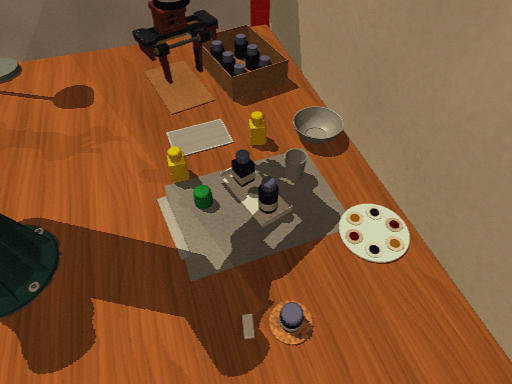

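The square bottle (243,167) and the round bottle (268,195) are back upright in their places, within about 1 mm of where they started. The jar stands on the coaster (291,318), and nothing else has moved.

```bash
python3 -c "
from h import *
print(close_job())"
```

```text
the job is handed in; nothing more can be done
None
```

The job is handed in at about 81 s: the jar stands within about 2 mm of the middle of the coaster, both tall bottles are back upright in their rack places, and the cup and eraser were left alone; the only detour was lifting the square bottle once, setting it back in its place and regripping it before it went to the tray.

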